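# Make up two repair kits from bench stock

## Robot

A 7-joint arm with a two-finger parallel gripper is mounted at the origin on the work surface. World frame = base frame: x ahead of the robot, y to its left, z up, the work surface at z = 0. Lengths are in m, angles in rad, forces in N, time in s.
With the tool pointing down it reaches from about 0.35 to 0.9 m from the base axis. Payload 8.1 kg.
Tool frame: the origin (TCP) lies midway between the tips of the shut fingers; the grasp point (between the pads) lies arm.tcp_to_grasp behind it (arm.tcp_to_grasp is the distance from the TCP to the grasp point, in m); z points along the fingers, y is the line along which they close (so a half turn about z gives the same grasp; the last joint's range is limited). The gripper opens to 92 mm and grips with 3 to 60 N. Pads are 19 mm wide; open, the fingers measure 130 mm over their backs; the gripper's body (75 mm by 190 mm) begins 47 mm behind the grasp point.
Start: joints at [-1.426, 0.434, 0.025, 1.573, -0.012, 1.134, -0.075], TCP at [0.153, 0.606, 0.227] pointing down, gripper open.
Joint ranges: [-2.62, 2.62], [-0.44, 2.09], [-1.27, 1.32], [0.08, 2.57], [-1.32, 4.46], [0.12, 2], [-2.74, 2.74]. Speed limits (rad/s): [2.22, 2.22, 3.01, 3.01, 3.14, 3.14, 3.14].

## Interface

Orientations are given as a rotation vector (axis times angle).
In Python, from cell import observe, get_image, arm gives the robot as it stands. The module is installed in compiled form; this text tells all that it offers.
- The arm moves only by the tool drive_tool, never from a script. Its argument "steps" is a list of rows, each a list of 5 numbers: the closure, from 0 (fully open) to 1 (shut), then the shift along the world's x, y, z in mm, then the turn about the world's z in rad. In form: [[hand, x, y, z, roll], ...]. A call has 1 to 20 rows; each row shifts and turns the commanded pose from where the row before left it; what a row does not reach is not made up. A row lasts 1/12 s, in which the tool goes at most 41.7 mm and 7.16 degrees, less where a joint would pass 70% of its speed; a pose out of reach is approached as far as the arm can. A call with a gripper value outside its range is refused whole. The fingers move at their own pace and stop on an object; "grip_force" is the grip in N (left out, the last holds). Time passes only in rows, so rows that do not move let the fingers close. It gives the time, the measured TCP pose, the force, the opening and the grip force at its end, in the units of the state.
- observe(): the state, without advancing time (a new reading comes with each control period).
- get_image(name): name is "scene" or "side" or "wrist"; returns a dict with "image" (420x560x3 uint8, red, green, blue), "vfov" (degrees; the focal length in pixels is half the picture's height over the tangent of half this angle, whatever the lens; pixels are square), "cx", "cy" (the principal point, pixels), "k1" (the pictures are not rectified: a ray, as slopes to the right and down, at radius r is drawn at 1 + k1 r^2 times it, then the intrinsics apply), "xyz" and "attitude" of the camera in the world. Camera axes: x right, y down, z forward; pixel columns grow to the right and rows downward; lengths in m; the calibration is good to about 2 mm. A picture is of the moment at which its call begins. There is no depth.
- arm.sign_off(): hands the job in; it is judged then, once.
The state is a dict: "clock": time; "joints": joint angles; "dq": joint speeds; "joint_efforts": joint torques, N m; "position": TCP position; "ee_rot": TCP orientation; "force": force on the tool from outside, world axes, zero at the start; "ft_torque": the same for the moment, N m; "width": opening from 0.0 (shut) to 1.0 (fully open); "gripper_force": force on a finger pad.
Only numpy, scipy, OpenCV 4.12 (cv2) and the standard library are available. Lean on these libraries where they do the work, as an engineer would, in place of code of your own. Each camera call takes 0.05 s, during which the arm holds its last target. There are 200 camera calls.

## Task

Make up the two repair kits from the loose stock on the bench. The longer tray gets the belt pulley in its large end compartment, the large bearing in the middle one and the plain spacer sleeve in the small end one; the shorter tray gets the flanged bush in its larger compartment and the small bearing in its smaller one. Set each part down flat or standing as it stood, without dropping it, wholly inside its compartment, and leave the nut, the spanner and the bit holder where they are.

Things in the scene. Friction and masses are not known exactly. Their poses are not given: they have to be found in the camera images.
- long_tray: The longer kit tray: shallow, blue walls and ribs, white floor, three compartments in a row. 226 x 92 x 7 mm, long side along its x. Fixed. Origin: centre of underside. Floor 3 mm thick; walls and ribs 4 mm thick, tops 7 mm above the bench. All compartments are 84 mm wide in y; inner length in x and centre: large end one 84 mm at x = -67 mm, middle one 76 mm at x = +17 mm, small end one 50 mm at x = +84 mm.
- short_tray: The shorter kit tray: shallow, blue walls and ribs, white floor, two compartments. 138 x 78 x 7 mm, long side along its x. Fixed. Origin: centre of underside. Floor 3 mm thick; walls and ribs 4 mm thick, tops 7 mm above the bench. Both compartments are 70 mm wide (y, centred on y = 0); inner length along x and centre: larger compartment 70 mm at x = -30 mm, smaller one 56 mm at x = +37 mm.
- pulley_c (a point): Aluminium toothed belt pulley lying flat, hub up: two flanges of 60 mm diameter, the upper one's top at 20 mm, and above it a round hub of 28 mm diameter up to 34 mm. About 0.17 kg. Point: on its axis half-way up (17 mm); z up along the axis.
- big_bearing_c (a point): The larger ball bearing, a flat steel ring with a dark seal, 52 mm diameter, 21 mm high, about 0.2 kg. Point: its centre; z up along the axis.
- sleeve_c (a point): Spacer sleeve, a plain steel tube standing on end, 25 mm outer diameter, 15 mm bore, 42 mm tall, about 0.11 kg. Point: its centre; z up along the axis.
- bush_c (a point): Flanged brass bush standing on its flange: flange 44 mm diameter and 6 mm thick, round neck of 28 mm diameter above it, 30 mm high in all, about 0.13 kg. Point: on its axis half-way up (15 mm); z up along the axis.
- small_bearing_c (a point): The smaller ball bearing, steel with a dark seal, 36 mm diameter, 14 mm high, about 0.05 kg. Point: its centre; z up along the axis.
- nut_c (a point): Big dark steel hexagon nut lying flat, 46 mm across flats, 53 mm across corners, 24 mm high; not wanted in any kit. Point: its centre; z up. It lies among the stock.
- spanner: Steel spanner, 150 mm long, lying flat among the stock, up to 35 mm wide, its bar 17 mm wide and 7 mm thick; not wanted. Its length runs along its own x, origin near the middle of its length.
- bitblock_c (a point): Bit holder: a loose black plastic block 24 (its x) x 56 (its y) x 20 mm high with a row of short steel bits standing in it, 26 mm high in all, lying among the stock; not wanted. Point: centre of the block; z up.
There are look-alikes about, which are no part of the job. Leave any green look-alike of the long_tray alone. What is shaped like the part that bears pulley_c but pink is not meant.

How it is judged:
At the end, for the whole second after the job is handed in: Each of the five parts lies wholly inside its own compartment (2 mm grace), on the tray's floor (2.5 mm), upright within 0.1 rad and at rest (under 20 mm/s); nut, spanner and bit holder are within 20 mm of where they began (x of pulley_c in the frame of long_tray between -0.081 and -0.053 m and y of pulley_c in the frame of long_tray between -0.014 and 0.014 m and z of pulley_c in the frame of long_tray between 0.0175 and 0.0225 m and angle between each of pulley_c, big_bearing_c, sleeve_c, bush_c, small_bearing_c's own z axis and vertical below 0.1 rad and linear speed of each of pulley, big_bearing, sleeve, bush, small_bearing below 0.02 m/s and x of big_bearing_c in the frame of long_tray between 0.003 and 0.031 m and y of big_bearing_c in the frame of long_tray between -0.018 and 0.018 m and z of big_bearing_c in the frame of long_tray between 0.011 and 0.016 m and x of sleeve_c in the frame of long_tray between 0.0695 and 0.0985 m and y of sleeve_c in the frame of long_tray between -0.0315 and 0.0315 m and z of sleeve_c in the frame of long_tray between 0.0215 and 0.0265 m and x of bush_c in the frame of short_tray between -0.045 and -0.015 m and y of bush_c in the frame of short_tray between -0.015 and 0.015 m and z of bush_c in the frame of short_tray between 0.0155 and 0.0205 m and x of small_bearing_c in the frame of short_tray between 0.025 and 0.049 m and y of small_bearing_c in the frame of short_tray between -0.019 and 0.019 m and z of small_bearing_c in the frame of short_tray between 0.0075 and 0.0125 m and distance of each of nut_c, spanner, bitblock_c from where it was at the start of the episode below 0.02 m); the robot touches nothing.
It fails at once if a part is dropped or thrown (faster than 0.7 m/s with no finger on it, a fall of some 25 mm) ((linear speed of pulley above 0.7 m/s and contact force between the fingers and pulley below 0.05 N) or (linear speed of big_bearing above 0.7 m/s and contact force between the fingers and big_bearing below 0.05 N) or (linear speed of sleeve above 0.7 m/s and contact force between the fingers and sleeve below 0.05 N) or (linear speed of bush above 0.7 m/s and contact force between the fingers and bush below 0.05 N) or (linear speed of small_bearing above 0.7 m/s and contact force between the fingers and small_bearing below 0.05 N)).
It fails at once if the nut, the spanner or the bit holder is moved by more than 20 mm (distance of any of nut_c, spanner, bitblock_c from where it was at the start of the episode above 0.02 m).
It also fails if it takes over 122 s, if anything falls off the work surface, if the arm or the gripper's body presses on something with over 40 N, if the wrist force passes 120 N, or if a joint passes its speed limit or range.

## Working session

There is one attempt and no reset: what is moved stays moved. The work goes in short steps, Python scripts to look and compute and a tool call to move; the robot and the scene stay as the last step left them, time stands still between calls to the robot, and variables do not carry over. Pictures are saved under pics/ and viewed, at most 14 in all, crops included, and the job is handed in when it is done.

Besides the shell and the picture viewer there is one more tool, called after ">>>" as name(argument=value, ...), one argument or row to a line, values as JSON. drive_tool: Moves the arm, as the interface text tells. Its arguments: {"type":"object","properties":{"steps":{"type":"array"},"grip_force":{"type":"number"}},"required":["steps"]}

```bash
mkdir -p pics
cat > h.py <<'E'
import numpy as np, cv2, pickle
from cell import observe, get_image, arm
from scipy.spatial.transform import Rotation as R
def snap(n,f):
    d=get_image(n); cv2.imwrite(f'pics/{f}.png',d['image'][:,:,::-1]); pickle.dump(d,open(f'pics/{f}.pkl','wb')); return d
def load(f): return pickle.load(open(f'pics/{f}.pkl','rb'))
def rot(d):
    a=np.array(d['attitude'],float)
    return a if a.shape==(3,3) else R.from_rotvec(a).as_matrix()
def foc(d): return d['image'].shape[0]/2/np.tan(np.radians(d['vfov'])/2)
def ray(d,u,v):
    x,y=(u-d['cx'])/foc(d),(v-d['cy'])/foc(d); X,Y=x,y
    for _ in range(30):
        s=1+d['k1']*(X*X+Y*Y); X,Y=x/s,y/s
    return rot(d)@np.array([X,Y,1.])
def at(d,u,v,z):
    r=ray(d,u,v); c=np.array(d['xyz']); return (c+r*(z-c[2])/r[2])[:2]
def proj(d,p):
    q=rot(d).T@(np.array(p)-np.array(d['xyz'])); x,y=q[0]/q[2],q[1]/q[2]; s=1+d['k1']*(x*x+y*y)
    return np.array([d['cx']+foc(d)*x*s,d['cy']+foc(d)*y*s])
E
python3 - <<'E'
from h import *
print(observe()); print(arm.tcp_to_grasp)
for n in ['scene','side','wrist']:
    d=snap(n,n+'0'); print(n,{k:v for k,v in d.items() if k!='image'})
E
```

```text
{'clock': 0.0, 'joints': array([-1.42561082,  0.43524045,  0.02498436,  1.57412834, -0.01160295,
        1.13397101, -0.07508731]), 'dq': array([-0.00038785, -0.00087218,  0.00030582, -0.00140481,  0.00034701,
        0.0010124 ,  0.00202004]), 'joint_efforts': array([ 1.83038424e-03, -6.67862821e+01,  9.86196287e-01, -3.14447844e+01,
       -6.02817675e-02,  4.32719069e-02,  1.50455844e-04]), 'position': array([0.15322043, 0.60539086, 0.22592216]), 'ee_rot': array([-3.88326822e-01, -3.11744813e+00,  2.51519713e-03]), 'force': array([ 0.23809158,  0.49581917, -0.23481104]), 'ft_torque': array([-0.01375119, -0.01409444,  0.01739982]), 'gripper_force': 0.0, 'width': 0.9993023216602761}
0.0188
scene {'vfov': 46.035094139011015, 'cx': 272.39907618886684, 'cy': 208.15307227307835, 'k1': 0.009764595150029066, 'xyz': array([1.3344645 , 0.65300057, 0.99194969]), 'attitude': array([-1.28658301, -2.26010627,  0.92336178])}
side {'vfov': 51.172741203348544, 'cx': 278.2414354875143, 'cy': 216.74293557812072, 'k1': -0.07065176391581446, 'xyz': array([ 0.07756461, -0.72002262,  0.74963974]), 'attitude': array([-2.12620269,  0.50666977, -0.24124763])}
wrist {'vfov': 70.68133487758256, 'cx': 276.0174865086412, 'cy': 207.37551347613066, 'k1': 0.008207549730206525, 'xyz': array([0.08807125, 0.62242331, 0.38346862]), 'attitude': array([2.3145043 , 1.80178465, 0.22753711])}
```

View pics/scene0.png

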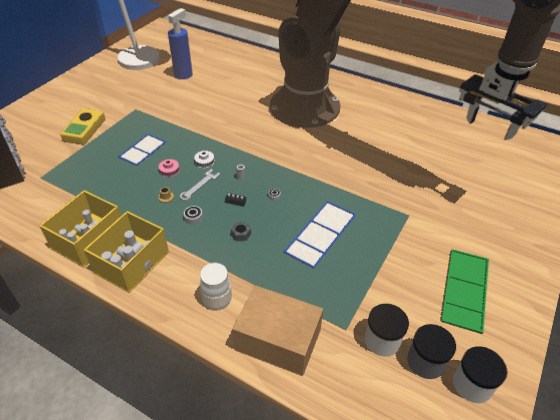

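View pics/side0.png

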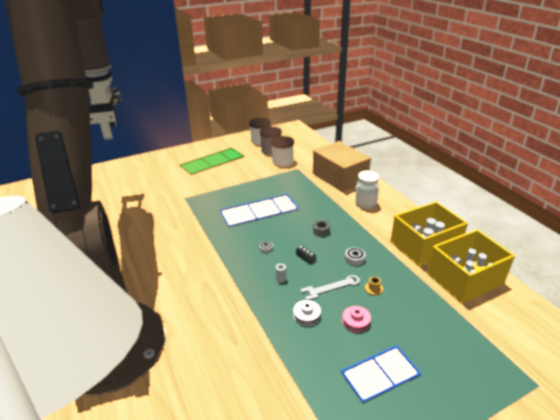

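Scene shows the white pulley at (204,157) with the pink one at (168,167), bush (165,193), big bearing (192,213), sleeve (240,172) and small bearing (274,193). The long tray is at (320,234) and the short tray at (142,150). I'll enlarge crops of both views.

Run:
```python
from h import *
def crop(f,x,y,w,h,s,o):
    cv2.imwrite(f'pics/{o}.png',cv2.resize(cv2.imread(f'pics/{f}.png')[y:y+h,x:x+w],None,fx=s,fy=s,interpolation=cv2.INTER_CUBIC))
crop('scene0',110,130,160,120,5,'c1'); crop('scene0',220,160,150,115,5,'c2')
crop('side0',215,190,200,150,4,'c3')
d=load('scene0')
for n,u,v,z in [('pulley',204,157,.02),('pink',168,167,.02),('bush',165,193,.015),('bigb',192,213,.015),('sleeve',240,172,.02),('smallb',274,193,.01),('long',320,234,.005),('short',142,150,.005),('nut',241,231,.012)]: print(n,at(d,u,v,z))
```

```text
pulley [ 0.42526755 -0.12350469]
pink [ 0.51880929 -0.1882814 ]
bush [ 0.60816851 -0.12771889]
bigb [ 0.63244685 -0.01338946]
sleeve [0.42688512 0.00952243]
smallb [0.44389024 0.13691714]
long [0.51292002 0.31991708]
short [ 0.48382604 -0.32390693]
nut [0.61698462 0.13681755]
```

View pics/c1.png

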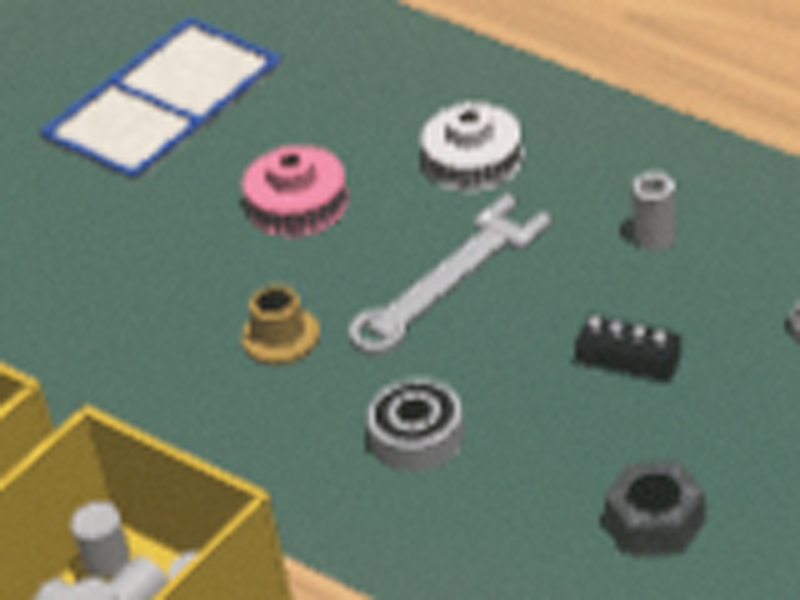

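View pics/c2.png

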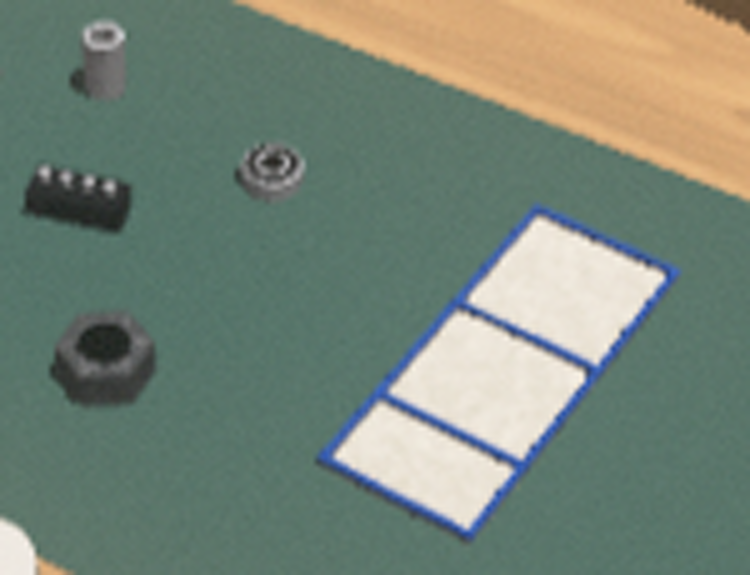

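View pics/c3.png

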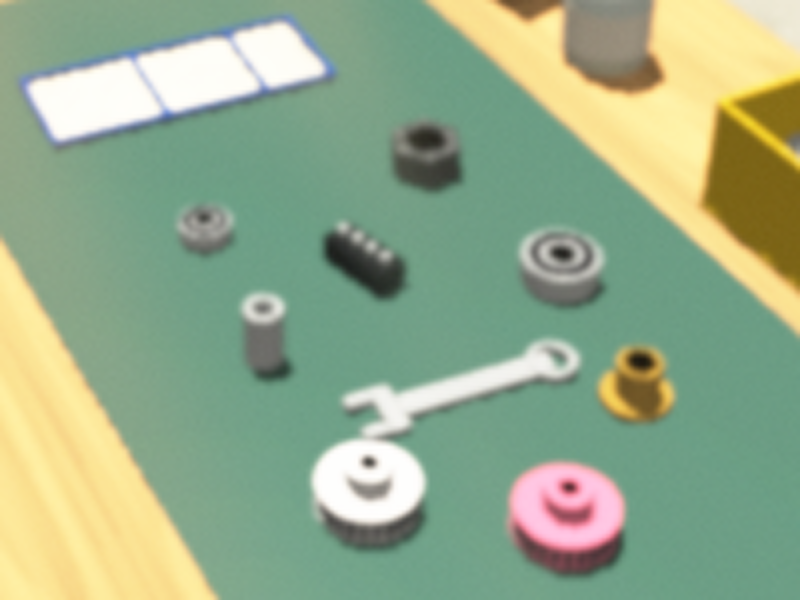

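Run:
```python
from h import *
a,b=load('scene0'),load('side0')
c1=lambda U,V,z:at(a,110+(U+.5)/5-.5,130+(V+.5)/5-.5,z)*1000
c2=lambda U,V,z:at(a,220+(U+.5)/5-.5,160+(V+.5)/5-.5,z)*1000
c3=lambda U,V,z:at(b,215+(U+.5)/4-.5,190+(V+.5)/4-.5,z)*1000
np.set_printoptions(precision=1,suppress=True)
print('pulley',c1(470,118,.034),c1(471,138,.02),c3(369,464,.034),c3(368,482,.02))
print('sleeve',c1(654,185,.042),c2(104,35,.042),c3(263,306,.042))
print('bush',c1(273,299,.03),c1(281,333,.006),c3(640,361,.03))
print('bigb',c1(414,410,.021),c3(562,252,.021))
print('smallb',c2(271,162,.014),c3(206,220,.014))
print('nut',c2(104,345,.024),c3(428,140,.024),'block',c2(78,195,.02),c3(364,255,.02),'blk ends',c1(592,325,.026),c1(660,340,.026))
print('spanner ring',c1(375,330,.004),c3(552,360,.004),'jaw tips',c1(512,200,.004),c1(548,217,.004),c3(347,402,.004),c3(366,432,.004))
L=[c2(*p,.007) for p in[(538,206),(679,270),(469,538),(318,459)]]
M=[c3(*p,.007) for p in[(22,80),(57,146),(335,75),(292,16)]]
S=[c1(*p,.007) for p in[(193,20),(280,60),(133,175),(42,132)]]
for n,q in(('long',L),('long side',M),('short',S)):
    q=np.array(q); x=(q[2]+q[3]-q[0]-q[1])/2; print(n,q.mean(0),'len',np.linalg.norm(x),'wid',np.linalg.norm(q[0]-q[1]),np.linalg.norm(q[2]-q[3]),'dir',np.arctan2(x[1],x[0]))
print('pink',c1(291,160,.034))
```

```text
pulley [ 424.3 -124.1] [ 426.4 -123.5] [ 426.8 -126.9] [ 426.4 -127.1]
sleeve [426.7  11.9] [426.7  11.9] [429.9  11.1]
bush [ 608.9 -127.1] [ 610.7 -124.5] [ 613.  -125.2]
bigb [631.9 -11.6] [636.9  -9.8]
smallb [444.2 136.4] [448.9 136.5]
nut [619.4 137.1] [621.7 134.8] block [528.6  60. ] [521.8  48.4] blk ends [530.5  37.3] [521.1  76.9]
spanner ring [579.6 -81.3] [584.7 -77.7] jaw tips [446.4 -80.1] [448.  -52.4] [454.7 -51.4] [452.5 -78.7]
long [506.8 318.7] len 226.09445709169583 wid 89.5974056480266 90.4827022663342 dir -0.06557234624741114
long side [508.6 313.4] len 224.37656970602754 wid 93.93107584130864 92.29010372671753 dir -0.05852148186996316
short [ 479.7 -325.7] len 136.0876285841803 wid 75.9567704931734 76.19138400679547 dir -0.03181149022727866
pink [ 511.5 -192.4]
```

Run:
```python
from h import *
a,b=load('scene0'),load('side0')
print('bin corner low',[at(a,110+U/5,130+V/5,z) for U,V,z in[(88,408,.06),(270,495,.06),(285,600,0)]], 'side bin', at(b,393,243,0),at(b,435,280,0),'box',at(a,230,345,0),at(a,248,290,.06),'bottle',at(a,215,300,0))
```

```text
bin corner low [array([ 0.74710916, -0.13055589]), array([ 0.74644152, -0.00933112]), array([0.76208209, 0.00182612])] side bin [ 0.7692992  -0.00328511] [ 0.76803949 -0.17112463] box [0.90430543 0.29490666] [0.79499621 0.27441327] bottle [0.82460271 0.19805503]
```

>>> drive_tool(
  steps=[
    [0,18.3,-29.3,-7.9,0.1],
    [0,18.3,-29.3,-7.9,0.1],
    [0,18.3,-29.3,-7.9,0],
    [0,18.3,-29.3,-7.9,0],
    [0,18.3,-29.3,-7.9,0],
    [0,18.3,-29.3,-7.9,0],
    [0,18.3,-29.3,-7.9,0],
    [0,18.3,-29.3,-7.9,0],
    [0,18.3,-29.3,-7.9,0],
    [0,18.3,-29.3,-7.9,0],
    [0,18.3,-29.3,-7.9,0],
    [0,18.3,-29.3,-7.9,0],
    [0,18.3,-29.3,-7.9,0],
    [0,18.3,-29.3,-7.9,0],
    [0,18.3,-29.3,-7.9,0],
    [0,18.3,-29.3,-7.9,0],
    [0,0,0,0,0],
    [0,0,0,0,0],
  ],
  grip_force=25,
)

```text
clock: 1.65
position: [0.4466, 0.135, 0.0999]
ee_rot: [-0.083, -3.14, 0.002]
force: [-0.4, 0.4, 0.4]
width: 1.0
gripper_force: 0.0
```

Run:
```python
from h import *
snap('wrist','w1'); o=observe(); print(o['joints'],o['position'])
```

```text
[-0.52519194  0.34223499  0.14251714  2.10585343 -0.07437832  0.69882159
  1.18720153] [0.44600723 0.13669815 0.10010276]
```

View pics/w1.png

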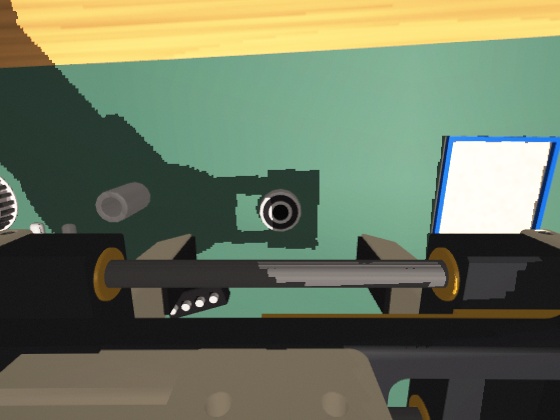

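The wrist view shows the small bearing at (280,210), the sleeve top at (111,206), and the long tray's near corner at (446,138).

Run:
```python
from h import *
d=load('w1')
for n,u,v,z in[('smallb',280,211,.014),('sleeve',111,206,.042),('tray corner',446,138,.007),('tray rib side',436,234,.007)]: print(n,at(d,u,v,z))
print(d['xyz'])
```

```text
smallb [0.44542242 0.13876225]
sleeve [0.42732347 0.01268305]
tray corner [0.39248683 0.27784565]
tray rib side [0.47581376 0.27651559]
[0.37956946 0.13896264 0.25736069]
```

>>> drive_tool(
  steps=[
    [0,0,1,-30,0],
    [0,0,0,-30,0],
    [0,0,0,-20,0],
    [0,0,0,-10,0],
    [0,0,0,-5,0],
    [0,0,0,0,0],
    [0,0,0,0,0],
    [1,0,0,0,0],
    [1,0,0,0,0],
    [1,0,0,0,0],
    [1,0,0,0,0],
    [1,0,0,0,0],
    [1,0,0,0,0],
    [1,0,0,0,0],
    [1,0,0,0,0],
    [1,0,0,0,0],
    [1,0,0,0,0],
    [1,0,0,0,0],
    [1,0,0,0,0],
  ],
)

```text
clock: 3.28
position: [0.4461, 0.1381, 0.0053]
ee_rot: [-0.075, -3.141, -0.0]
force: [0.7, -1.1, -0.2]
width: 0.382
gripper_force: 25.0
```

>>> drive_tool(
  steps=[
    [1,0,0,15,0],
    [1,0,0,30,0],
    [1,0,0,30,0],
    [1,4.7,-31,0,0],
    [1,4.7,-31,0,0],
    [1,4.7,-31,0,0],
    [1,4.7,-31,0,0],
    [1,4.7,-31,0,0],
    [1,4.7,-31,0,0],
    [1,4.7,-31,0,0],
    [1,4.7,-31,0,0],
    [1,4.7,-31,0,0],
    [1,4.7,-31,0,0],
    [1,4.7,-31,0,0],
    [1,4.7,-31,0,0],
    [1,4.7,-31,0,0],
    [1,4.7,-31,0,0],
    [1,4.7,-31,0,0],
    [1,0,0,0,0],
    [1,0,0,0,0],
  ],
)

```text
clock: 4.95
position: [0.5158, -0.3292, 0.08]
ee_rot: [-0.081, -3.14, 0.001]
force: [0.6, 0.4, -0.4]
width: 0.379
gripper_force: 25.0
```

Run:
```python
from h import *
d=snap('wrist','w2'); o=observe(); print(o['position'],o['width'],o['joints'][6])
```

```text
[ 0.51605915 -0.32710731  0.07982145] 0.3809037056997538 2.1215645669780625
```

View pics/w2.png

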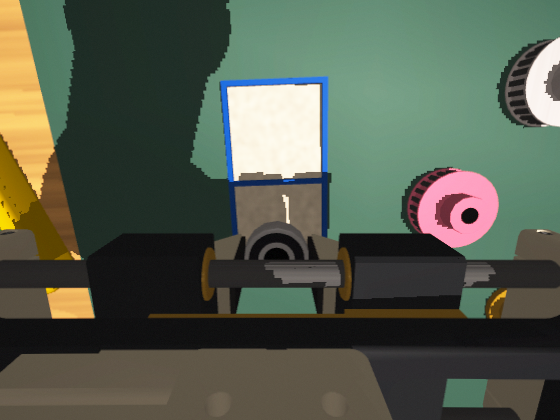

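The small bearing is held. The short tray's near corners are at (221,83) and (327,78), and its rib runs from (231,183) to (328,180).

Run:
```python
from h import *
d=load('w2')
p=[at(d,u,v,.007)*1000 for u,v in[(221,83),(327,78),(231,183),(328,180)]]
print(p); m=(p[0]+p[1])/2; n=(p[2]+p[3])/2; print(m,n,n-m,'ctr',m+[69,-2])
```

```text
[array([ 413.08310141, -363.45253318]), array([ 413.68808791, -286.78690656]), array([ 486.39799671, -362.81321299]), array([ 487.94788885, -286.59662497])]
[ 413.38559466 -325.11971987] [ 487.17294278 -324.70491898] [73.78734812  0.41480089] ctr [ 482.38559466 -327.11971987]
```

>>> drive_tool(
  steps=[
    [1,2,0,-25,0],
    [1,0,0,-25,0],
    [1,0,0,-12,0],
    [1,0,0,-5,0],
    [1,0,0,-3,0],
    [1,0,0,-1,0],
    [1,0,0,0,0],
    [1,0,0,0,0],
  ],
)

```text
clock: 5.67
position: [0.5193, -0.3272, 0.0104]
ee_rot: [0.075, 3.139, -0.001]
force: [-0.0, -0.3, -0.6]
width: 0.377
gripper_force: 25.0
```

>>> drive_tool(
  steps=[
    [1,0,0,-1,0],
    [1,0,0,0,0],
    [1,0,0,0,0],
  ],
)

```text
clock: 5.92
position: [0.5188, -0.327, 0.0087]
ee_rot: [0.075, 3.14, -0.0]
force: [-1.0, 0.2, -0.5]
width: 0.38
gripper_force: 25.0
```

>>> drive_tool(
  steps=[
    [0.5,0,0,0,0],
    [0.5,0,0,0,0],
    [0.5,0,0,0,0],
    [0.5,0,0,10,0],
    [0.3,0,0,30,0],
    [0.3,0,0,30,0],
    [0.3,13.2,28.7,0,0],
    [0.3,13.2,28.7,0,0],
    [0.3,13.2,28.7,0,0],
    [0.3,13.2,28.7,0,0],
    [0.3,13.2,28.7,0,0],
    [0.3,13.2,28.7,0,0],
    [0.3,13.2,28.7,0,0],
    [0.3,0,0,0,0],
    [0.3,0,0,0,0],
  ],
)

```text
clock: 7.17
position: [0.612, -0.1231, 0.0789]
ee_rot: [0.068, 3.14, 0.002]
force: [0.4, -0.3, 0.2]
width: 0.701
gripper_force: 0.0
```

Run:
```python
from h import *
d=snap('wrist','w3'); o=observe(); print(o['position'],o['width'],o['joints'][6])
print(proj(d,[.611,-.126,.03]))
```

```text
[ 0.61121544 -0.12547553  0.07888957] 0.698735256259974 1.7642592348080621
[271.33202125 224.69223586]
```

View pics/w3.png

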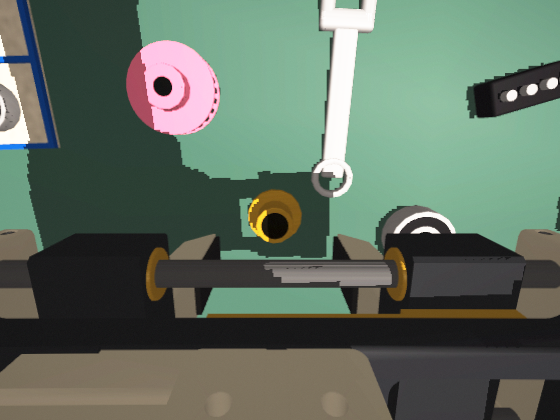

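The bush top at (274,225) matches the prediction of (271,225), and the small bearing sits in its tray on the left. Descending.

>>> drive_tool(
  steps=[
    [0.3,0,1,-25,0],
    [0.3,0,0,-25,0],
    [0.3,0,0,-13,0],
    [0.3,0,0,-6,0],
    [0.3,0,0,0,0],
    [1,0,0,0,0],
    [1,0,0,0,0],
    [1,0,0,0,0],
    [1,0,0,0,0],
    [1,0,0,0,0],
    [1,0,0,0,0],
    [1,0,0,0,0],
    [1,0,0,0,0],
    [1,0,0,0,0],
    [1,0,0,0,0],
  ],
  grip_force=30,
)

```text
clock: 8.47
position: [0.6113, -0.1249, 0.0097]
ee_rot: [0.075, 3.14, 0.0]
force: [-1.0, -0.1, 6.0]
width: 0.294
gripper_force: 30.0
```

>>> drive_tool(
  steps=[
    [1,0,0,10,0],
    [1,0,0,25,0],
    [1,0,0,25,0],
    [1,-19.9,-25,0,0],
    [1,-19.9,-25,0,0],
    [1,-19.9,-25,0,0],
    [1,-19.9,-25,0,0],
    [1,-19.9,-25,0,0],
    [1,-19.9,-25,0,0],
    [1,-19.9,-25,0,0],
    [1,-19.9,-25,0,0],
    [1,0,0,0,0],
    [1,0,0,-25,0],
    [1,0,0,-20,0],
    [1,0,0,-8,0],
    [1,0,0,-2,0],
    [1,0,0,0,0],
    [1,0,0,0,0],
    [1,0,0,0,0],
  ],
)

```text
clock: 10.05
position: [0.4526, -0.3253, 0.0154]
ee_rot: [0.075, 3.139, -0.001]
force: [-0.2, 0.4, -1.3]
width: 0.296
gripper_force: 30.0
```

>>> drive_tool(
  steps=[
    [1,0,0,-1.5,0],
    [1,0,0,-0.5,0],
    [1,0,0,0,0],
    [1,0,0,0,0],
    [1,0,0,0,0],
  ],
)

```text
clock: 10.47
position: [0.4521, -0.3251, 0.0127]
ee_rot: [0.075, 3.14, -0.0]
force: [-0.5, 0.6, 3.7]
width: 0.297
gripper_force: 30.0
```

>>> drive_tool(
  steps=[
    [0.5,0,0,0,0],
    [0.4,0,0,0,0],
    [0.4,0,0,0,0],
    [0.4,0,0,15,0],
    [0.4,0,0,35,0],
    [0.4,0,0,30,0],
    [0.4,-3.8,28.5,0,0],
    [0.4,-3.8,28.5,0,0],
    [0.4,-3.8,28.5,0,0],
    [0.4,-3.8,28.5,0,0],
    [0.4,-3.8,28.5,0,0],
    [0.4,-3.8,28.5,0,0],
    [0.4,-3.8,28.5,0,0],
    [0.4,0,0,0,0],
    [0.4,0,0,0,0],
  ],
)

```text
clock: 11.72
position: [0.4251, -0.124, 0.0924]
ee_rot: [-0.07, -3.141, -0.001]
force: [0.5, -0.6, 0.2]
width: 0.601
gripper_force: 0.0
```

Run:
```python
from h import *
d=snap('wrist','w4'); o=observe(); print(o['position'],o['width'],o['joints'][6])
print(proj(d,[.426,-.1255,.034]),proj(d,[.452,-.325,.033]))
```

```text
[ 0.42537378 -0.1253915   0.09247029] 0.5932606044979972 1.7815344050219715
[273.57264513 223.28905142] [ 22.96693425 265.20022844]
```

View pics/w4.png

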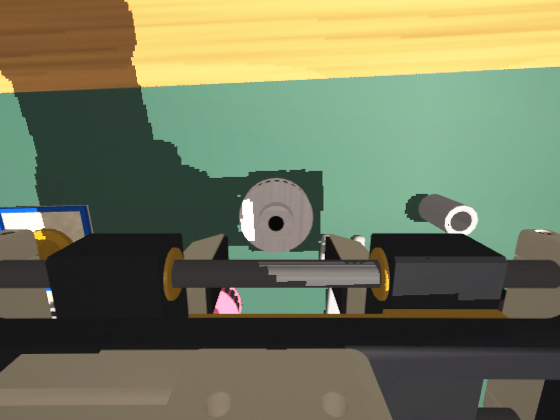

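The pulley's bore at (276,223) matches the prediction of (274,223). Bush and sleeve are where I expected. Descending to the hub.

>>> drive_tool(
  steps=[
    [0.4,0,1,-30,0],
    [0.4,0,0,-25,0],
    [0.4,0,0,-10,0],
    [0.4,0,0,-5,0],
    [0.4,0,0,0,0],
    [0.4,0,0,0,0],
    [1,0,0,0,0],
    [1,0,0,0,0],
    [1,0,0,0,0],
    [1,0,0,0,0],
    [1,0,0,0,0],
    [1,0,0,0,0],
    [1,0,0,0,0],
    [1,0,0,0,0],
  ],
  grip_force=40,
)

```text
clock: 12.93
position: [0.4255, -0.1245, 0.0227]
ee_rot: [0.075, 3.14, 0.0]
force: [-0.9, 0.5, 6.2]
width: 0.289
gripper_force: 40.0
```

>>> drive_tool(
  steps=[
    [1,0,0,5,0],
    [1,0,0,15,0],
    [1,0,0,25,0],
    [1,0,0,25,0],
    [1,0,0,0,0],
  ],
)

```text
clock: 13.35
position: [0.4272, -0.125, 0.0959]
ee_rot: [0.075, 3.136, -0.001]
force: [1.2, -0.1, -1.7]
width: 0.29
gripper_force: 40.0
```

>>> drive_tool(
  steps=[
    [1,1,15,0,0],
    [1,1,25,0,0],
    [1,1,28.6,0,0],
    [1,1,28.6,0,0],
    [1,1,28.6,0,0],
    [1,1,28.6,0,0],
    [1,1,28.6,0,0],
    [1,1,28.6,0,0],
    [1,1,28.6,0,0],
    [1,1,28.6,0,0],
    [1,1,28.6,0,0],
    [1,1,28.6,0,0],
    [1,1,28.6,0,0],
    [1,1,28.6,0,0],
    [1,1,28.6,0,0],
    [1,0,25,0,0],
    [1,0,8,0,0],
    [1,0,0,0,0],
    [1,0,0,0,0],
  ],
)

```text
clock: 14.93
position: [0.4398, 0.3194, 0.0918]
ee_rot: [-0.074, -3.14, 0.002]
force: [-1.0, -1.3, -1.6]
width: 0.292
gripper_force: 40.0
```

Run:
```python
from h import *
d=snap('wrist','w5'); o=observe(); print(o['position'],o['width'],o['joints'][6])
```

```text
[0.44004348 0.31852535 0.0918504 ] 0.28855418111036196 0.8475890027400399
```

View pics/w5.png

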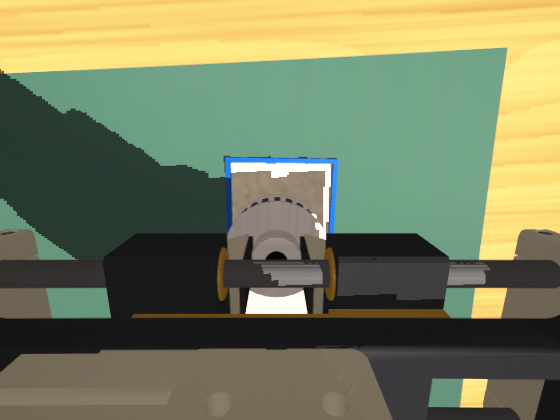

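The pulley is held level above the large compartment, and the tray's near corners are at (226,158) and (337,158). Lowering.

>>> drive_tool(
  steps=[
    [1,0,2,-25,0],
    [1,0,0,-22,0],
    [1,0,0,-12,0],
    [1,0,0,-4,0],
    [1,0,0,-1.5,0],
    [1,0,0,-0.8,0],
    [1,0,0,0,0],
    [1,0,0,0,0],
    [1,0,0,0,0],
  ],
)

```text
clock: 15.73
position: [0.4407, 0.3226, 0.0278]
ee_rot: [0.075, 3.14, 0.001]
force: [-0.3, 0.0, -1.1]
width: 0.294
gripper_force: 40.0
```

>>> drive_tool(
  steps=[
    [1,0,0,-1,0],
    [1,0,0,-0.8,0],
    [1,0,0,0,0],
    [1,0,0,0,0],
    [1,0,0,0,0],
  ],
)

```text
clock: 16.15
position: [0.4404, 0.3225, 0.0257]
ee_rot: [0.075, 3.14, 0.001]
force: [-1.1, -1.1, 5.7]
width: 0.289
gripper_force: 40.0
```

>>> drive_tool(
  steps=[
    [0.5,0,0,0,0],
    [0.4,0,0,0,0],
    [0.4,0,0,0,0],
    [0.4,0,0,15,0],
    [0.4,0,0,30,0],
    [0.4,0,0,25,0],
    [0.4,-1.25,-31,0,0],
    [0.4,-1.25,-31,0,0],
    [0.4,-1.25,-31,0,0],
    [0.4,-1.25,-31,0,0],
    [0.4,-1.25,-31,0,0],
    [0.4,-1.25,-31,0,0],
    [0.4,-1.25,-31,0,0],
    [0.4,-1.25,-31,0,0],
    [0.4,-1.25,-31,0,0],
    [0.4,-1.25,-31,0,0],
    [0.4,0,0,0,0],
    [0.4,0,0,0,0],
  ],
)

```text
clock: 17.65
position: [0.4276, 0.0106, 0.0953]
ee_rot: [0.082, 3.14, -0.0]
force: [-0.5, 0.8, -0.2]
width: 0.6
gripper_force: 0.0
```

>>> drive_tool(
  steps=[
    [0.4,0,0,-30,0],
    [0.4,0,0,-30,0],
    [0.4,0,0,-15,0],
    [0.4,0,0,-6,0],
    [0.4,0,0,0,0],
    [1,0,0,0,0],
    [1,0,0,0,0],
    [1,0,0,0,0],
    [1,0,0,0,0],
    [1,0,0,0,0],
    [1,0,0,0,0],
    [1,0,0,0,0],
    [1,0,0,0,0],
    [1,0,0,0,0],
    [1,0,0,0,0],
  ],
  grip_force=30,
)

```text
clock: 18.9
position: [0.4282, 0.0124, 0.0148]
ee_rot: [0.075, 3.14, 0.001]
force: [-0.7, -0.1, 7.6]
width: 0.268
gripper_force: 30.0
```

>>> drive_tool(
  steps=[
    [1,0,0,10,0],
    [1,0,0,25,0],
    [1,0,0,25,0],
    [1,14.8,27.2,0,0],
    [1,14.8,27.2,0,0],
    [1,14.8,27.2,0,0],
    [1,14.8,27.2,0,0],
    [1,14.8,27.2,0,0],
    [1,14.8,27.2,0,0],
    [1,14.8,27.2,0,0],
    [1,14.8,27.2,0,0],
    [1,14.8,27.2,0,0],
    [1,14.8,27.2,0,0],
    [1,14.8,27.2,0,0],
    [1,0,0,0,0],
    [1,0,0,0,0],
  ],
)

```text
clock: 20.23
position: [0.5902, 0.3135, 0.0736]
ee_rot: [-0.071, -3.14, -0.001]
force: [-0.4, -1.5, -1.2]
width: 0.267
gripper_force: 30.0
```

>>> drive_tool(
  steps=[
    [1,0,0,-25,0],
    [1,0,0,-18,0],
    [1,0,0,-8,0],
    [1,0,0,-3,0],
    [1,0,0,-1,0],
    [1,0,0,0,0],
    [1,0,0,0,0],
    [1,0,0,0,0],
  ],
)

```text
clock: 20.9
position: [0.5912, 0.3118, 0.0203]
ee_rot: [0.075, 3.139, 0.001]
force: [-0.4, 0.3, -0.7]
width: 0.269
gripper_force: 30.0
```

>>> drive_tool(
  steps=[
    [1,0,0,-1.2,0],
    [1,0,0,-0.8,0],
    [1,0,0,0,0],
    [1,0,0,0,0],
    [1,0,0,0,0],
  ],
)

```text
clock: 21.32
position: [0.5909, 0.3117, 0.0179]
ee_rot: [0.075, 3.14, 0.001]
force: [-0.9, -1.2, 6.1]
width: 0.269
gripper_force: 30.0
```

>>> drive_tool(
  steps=[
    [0.5,0,0,0,0],
    [0.5,0,0,0,0],
    [0.5,0,0,0,0],
    [0.5,0,0,15,0],
    [0.4,0,0,30,0],
    [0.1,0,0,35,0],
    [0.1,3.95,-29.3,0,0],
    [0.1,3.95,-29.3,0,0],
    [0.1,3.95,-29.3,0,0],
    [0.1,3.95,-29.3,0,0],
    [0.1,3.95,-29.3,0,0],
    [0.1,3.95,-29.3,0,0],
    [0.1,3.95,-29.3,0,0],
    [0.1,3.95,-29.3,0,0],
    [0.1,3.95,-29.3,0,0],
    [0.1,3.95,-29.3,0,0],
    [0.1,3.95,-29.3,0,0],
    [0.1,0,0,0,0],
    [0.1,0,0,0,0],
  ],
)

```text
clock: 22.9
position: [0.634, -0.0138, 0.0971]
ee_rot: [-0.082, -3.14, 0.002]
force: [-0.1, 0.8, 0.4]
width: 0.898
gripper_force: 0.0
```

Run:
```python
from h import *
d=snap('wrist','w6'); o=observe(); print(o['position'],o['width'],o['joints'][6])
print(proj(d,[.6345,-.0105,.021]))
```

```text
[ 0.63385112 -0.0113395   0.09704608] 0.9019828847639327 1.542346760026103
[279.58846226 216.09751888]
```

View pics/w6.png

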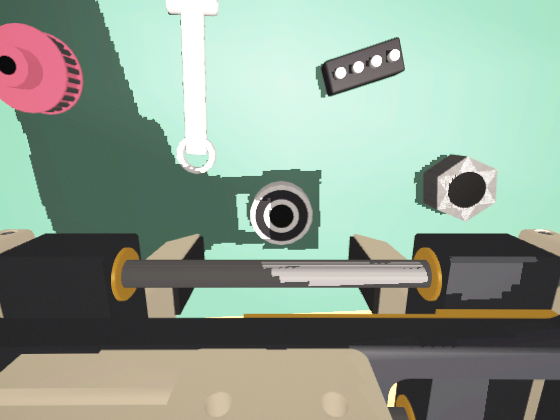

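The big bearing's bore at (281,215) matches the prediction of (280,216). The space around it is free, so I'll grasp it at TCP z = 6 mm.

>>> drive_tool(
  steps=[
    [0.1,0,1,-30,0],
    [0.1,0,0,-30,0],
    [0.1,0,0,-20,0],
    [0.1,0,0,-8,0],
    [0.1,0,0,-3,0],
    [0.1,0,0,0,0],
    [1,0,0,0,0],
    [1,0,0,0,0],
    [1,0,0,0,0],
    [1,0,0,0,0],
    [1,0,0,0,0],
    [1,0,0,0,0],
    [1,0,0,0,0],
    [1,0,0,0,0],
  ],
  grip_force=40,
)

```text
clock: 24.12
position: [0.6343, -0.0098, 0.0068]
ee_rot: [0.075, 3.14, 0.0]
force: [-0.6, 0.4, 6.0]
width: 0.553
gripper_force: 40.0
```

>>> drive_tool(
  steps=[
    [1,0,0,10,0],
    [1,0,0,25,0],
    [1,0,0,30,0],
    [1,-9.94,29.5,0,0],
    [1,-9.94,29.5,0,0],
    [1,-9.94,29.5,0,0],
    [1,-9.94,29.5,0,0],
    [1,-9.94,29.5,0,0],
    [1,-9.94,29.5,0,0],
    [1,-9.94,29.5,0,0],
    [1,-9.94,29.5,0,0],
    [1,-9.94,29.5,0,0],
    [1,-9.94,29.5,0,0],
    [1,-9.94,29.5,0,0],
    [1,0,0,0,0],
    [1,0,0,0,0],
  ],
)

```text
clock: 25.45
position: [0.5231, 0.3174, 0.0713]
ee_rot: [-0.068, -3.14, -0.001]
force: [0.2, -0.4, -2.6]
width: 0.555
gripper_force: 40.0
```

>>> drive_tool(
  steps=[
    [1,0,0,-25,0],
    [1,0,0,-20,0],
    [1,0,0,-10,0],
    [1,0,0,-4,0],
    [1,0,0,-1,0],
    [1,0,0,0,0],
    [1,0,0,0,0],
    [1,0,0,0,0],
  ],
)

```text
clock: 26.12
position: [0.5253, 0.315, 0.0123]
ee_rot: [0.075, 3.139, 0.002]
force: [0.4, -0.7, -2.1]
width: 0.552
gripper_force: 40.0
```

>>> drive_tool(
  steps=[
    [1,0,0,-1.2,0],
    [1,0,0,-0.8,0],
    [1,0,0,-0.4,0],
    [1,0,0,0,0],
    [1,0,0,0,0],
  ],
)

```text
clock: 26.53
position: [0.5249, 0.3149, 0.0097]
ee_rot: [0.075, 3.14, 0.001]
force: [-1.7, -1.8, 6.2]
width: 0.556
gripper_force: 40.0
```

Bearing down. I'll release it, lift, and check everything.

>>> drive_tool(
  steps=[
    [0.3,0,0,0,0],
    [0.3,0,0,0,0],
    [0.3,0,0,0,0],
    [0.3,0,0,0,0],
    [0.3,0,0,15,0],
    [0.3,0,0,35,0],
    [0.3,0,0,35,0],
    [0.3,0,0,40,0],
    [0.3,-30,20,20,0],
    [0.3,-30,20,20,0],
    [0.3,-30,20,20,0],
    [0.3,-20,20,20,0],
    [0.3,0,0,0,0],
    [0.3,0,0,0,0],
  ],
)

```text
clock: 27.7
position: [0.4135, 0.3968, 0.2151]
ee_rot: [0.069, 3.14, 0.004]
force: [0.7, -0.5, -0.3]
width: 0.699
gripper_force: 0.0
```

Run:
```python
from h import *
snap('side','s9'); snap('scene','sc9')
a=cv2.imread('pics/side9.png') if 0 else cv2.imread('pics/s9.png'); b=cv2.imread('pics/sc9.png')
p=cv2.resize(a[180:260,200:330],(520,320),interpolation=cv2.INTER_CUBIC)
q=cv2.resize(b[125:200,110:180],(280,300),interpolation=cv2.INTER_CUBIC)
r=cv2.resize(b[150:275,130:360],(518,281),interpolation=cv2.INTER_CUBIC)
o=np.zeros((600,800,3),np.uint8); o[:300,520:800]=q; o[:320,:520]=p[:320]; o[319:600,:518]=r
cv2.imwrite('pics/chk.png',o)
```

```text
(no output)
```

View pics/chk.png

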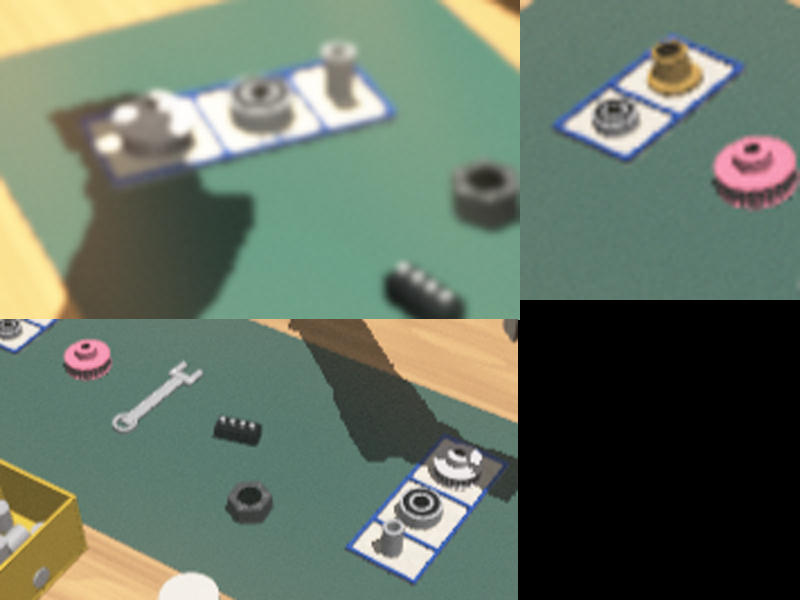

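All five parts stand upright in their own compartments. The nut, spanner and bit holder have not moved.

```bash
python3 -c "
from cell import arm
print(arm.sign_off())"
```

```text
the job is handed in; nothing more can be done
None
```

Both kits are made up and the job is handed in. The last pictures show all five parts upright in their own compartments and the nut, spanner and bit holder where they began; the hand-in returned no verdict.

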